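Hang the key rack level

TASK

Take the L-shaped plywood key rack out of the slotted holder and hang it on the dowel of the wooden stand by whichever of its four holes makes it hang level, top edge horizontal. Leave it hanging there freely, still.

Things in the scene. Friction and masses are not known exactly. Their poses are not given: they have to be found in the camera images.
- rack_mid (a point): Upside-down-L key rack, uniform 15 mm plywood, 0.16 kg, upright in a slot. Origin: centre of its 180 (y) x 176 (z) mm outline; x thickness, z up. Rail: y -90 to 90, z 40 to 88; panel under it: y 10 to 90, z -88 to 40. Four 22 mm holes through the rail along x, centres at z 58, y 74, 29, -16, -61. Top edge free to grip. Brass hooks and cork weigh next to nothing.
- peg_tip (a point): Free end, on the axis, of the stand's fixed horizontal dowel: 9 mm diameter, 100 mm long, axis 200 mm above the table. x points along the dowel from this end to the post, z up. The post (24 x 30 mm) rises 15 mm above the dowel's axis. The base plate under the dowel is 160 x 130 mm, 15 mm high.
- holder: Fixed wooden holder, 165 (x) x 200 (y) x 44 mm, origin under its centre; three slots along y at x -60, 0, 60 mm, 17 mm wide, 36 mm deep, open above, floor 8 mm up. The rack stands in any one of them; the others hold lower plywood boards that are not wanted: a straight rail 180 x 70 mm and a plaque 110 x 105 mm high.

How it is judged:
At the end, for the whole second after the job is handed in: The L-shaped rack hangs on the stand's dowel through one of its holes, its z axis within 12 degrees of vertical (top edge level), its centre 45 to 80 mm below the dowel's axis, within 50 mm sideways of it and between the dowel's free end and the post, hanging still (under 0.05 m/s and 0.6 rad/s) (angle between rack_mid's own z axis and vertical below 0.21 rad and x of rack_mid in the frame of peg_tip between 0 and 0.1 m and y of rack_mid in the frame of peg_tip between -0.05 and 0.05 m and z of rack_mid in the frame of peg_tip between -0.08 and -0.045 m and linear speed of rack below 0.05 m/s and angular speed of rack below 0.6 rad/s); the robot touches nothing.
It also fails if it takes over 48 s, if anything falls off the work surface, if the arm or the gripper's body presses on something with over 40 N, if the wrist force passes 120 N, or if a joint passes its speed limit or range.

ROBOT

A 7-joint arm with a two-finger parallel gripper is mounted at the origin on the work surface. World frame = base frame: x ahead of the robot, y to its left, z up, the work surface at z = 0. Lengths are in m, angles in rad, forces in N, time in s.
With the tool pointing down it reaches from about 0.35 to 0.9 m from the base axis. Payload 8.1 kg.
Tool frame: the origin (TCP) lies at the very end of the fingers, on their centre line; the grasp point (between the pads) lies 19 mm behind it (env.tcp_to_grasp is the distance from the TCP to the grasp point, in m); y points along the fingers, x is the direction in which the jaws open and shut, and the axes are right-handed (so a half turn about y gives the same grasp; the last joint's range is limited). The gripper opens to 85 mm and grips with 20 to 120 N. Pads are 22 mm wide; open, the fingers measure 114 mm over their backs; the gripper's body (76 mm by 85 mm) begins 54 mm behind the grasp point. The pads swing forward as they close: fully open they stand 13 mm farther back than shut.
Start: joints at [-1.265, 0.434, 0.025, 1.573, -0.012, 1.134, -0.075], TCP at [0.248, 0.574, 0.231] pointing down, gripper open.
Joint ranges: [-2.62, 2.62], [-0.44, 2.09], [-1.27, 1.32], [0.08, 2.57], [-1.32, 4.46], [0.12, 2], [-2.74, 2.74]. Speed limits (rad/s): [2.22, 2.22, 3.01, 3.01, 3.14, 3.14, 3.14].

INTERFACE

Orientations are given as a 3x3 rotation matrix whose columns are the frame's x, y, z axes.
In Python, from rig import env gives the robot as it stands.
- The arm moves only by the tool apply_moves, never from a script. Its argument "plan" is text: rows parted by semicolons, each of 7 numbers parted by spaces: the finger opening in cm, from 0 to 8.54, then the shift along the world's x, y, z in cm, then the turn, a rotation vector about the world's x, y, z in rad. In form: fingers dx dy dz ax ay az; .... A call has 1 to 12 rows; each row is the pose to reach, as a shift and turn from the pose commanded when the call began; what a row does not reach only later rows make up. A row lasts 1/10 s, in which the tool goes at most 50 mm and 8.59 degrees, less where a joint would pass 70% of its speed; a pose out of reach is approached as far as the arm can. A call with a gripper value outside its range is refused whole. The fingers move at their own pace and stop on an object; "force" is the grip in N (left out, the last holds). Time passes only in rows, so rows that repeat a pose let the fingers close. It gives the time, the measured TCP pose, the force and the opening at its end, in the units of the state.
- env.get_state(): the state, without advancing time (a new reading comes with each control period).
- env.capture(name): name is "scene" or "top"; returns a dict with "img" (384x512x3 uint8, red, green, blue), "depth" (384x512 float32, m along the optical axis (not along the pixel's ray), 0 where there is no reading), "mtx" (3x3 intrinsics, pixels), "T" (4x4, takes a point from camera to world coordinates). Camera axes: x right, y up, looking along -z (the intrinsics and any distortion apply to the point x, -y, -z); pixel columns grow to the right and rows downward; lengths in m; the calibration is good to about 2 mm. A picture is of the moment at which its call begins.
- env.finish_job(): hands the job in, once; it reports no verdict.
Trained networks look in a picture, given as the dict that the camera call returned (one of the last four; its "shot" number tells which), for a name from the list of things; names that differ only in an ending like _2 or _b are one class to them, and where a whole thing is asked for, a point or a joint stands for the part that bears it (a point fixed in the world has none). Each returns a list of dicts, best first, with "p" (0 to 1); they miss things now and then, are a little off and sometimes report something else, mostly with a low value. They report only what shows in the picture. A call takes as long as a camera call.
- env.spot_in(picture, label): "location" ([row, column] in pixels, amid what is visible of it).
The state is a dict: "time": time; "qpos": joint angles; "qvel": joint speeds; "effort": joint torques, N m; "tool_pos": TCP position; "ee_rot": TCP orientation; "contact_force": force on the tool from outside, world axes, zero at the start; "torque": the same for the moment, N m; "gripper_width": finger opening in m.
Only numpy, scipy, OpenCV 4.12 (cv2) and the standard library are available. Lean on these libraries where they do the work, as an engineer would, in place of code of your own. Each camera call takes 0.05 s, during which the arm holds its last target. There are 200 camera calls.

## Working session

There is one attempt and no reset: what is moved stays moved. The work goes in short steps, Python scripts to look and compute and a tool call to move; the robot and the scene stay as the last step left them, time stands still between calls to the robot, and variables do not carry over. Pictures are saved under pics/ and viewed, about 8 in all and at most 12, crops included, and the job is handed in when it is done.

Besides the shell and the picture viewer there is one more tool, called as name(argument=value, ...) on one line, values as JSON. apply_moves: Moves the arm, as the interface text tells. Its arguments: {"type":"object","properties":{"plan":{"type":"string"},"force":{"type":"number"}},"required":["plan"]}

```bash
mkdir -p pics; cat > h.py <<'E'
import numpy as np, cv2
from rig import env
def cloud(c):
    d=c["depth"];K=c["mtx"];v,u=np.mgrid[:d.shape[0],:d.shape[1]]
    P=np.stack([(u-K[0,2])/K[0,0]*d,-(v-K[1,2])/K[1,1]*d,-d],-1)
    return P@c["T"][:3,:3].T+c["T"][:3,3]
def save(c,n): cv2.imwrite(f"pics/{n}.png",c["img"][:,:,::-1])
E
python3 - <<'E'
from h import *
np.set_printoptions(precision=4,suppress=True)
s=env.get_state();print(s["ee_rot"],s["tool_pos"],s["time"],env.tcp_to_grasp)
ims=[]
for n in("scene","top"):
    c=env.capture(n);save(c,n);P=cloud(c);np.savez(n+".npz",P=P,img=c["img"],mtx=c["mtx"],T=c["T"])
    print(n,c["T"][:3])
    for l in("rack_mid","peg_tip","holder"):
        for r in env.spot_in(c,l)[:2]:
            q=np.round(r["location"]).astype(int);print(l,q,round(r["p"],2),P[q[0],q[1]])
E
```

```text
[[ 0.3976 -0.0005 -0.9176]
 [ 0.9176 -0.0015  0.3976]
 [-0.0015 -1.     -0.0001]] [0.2483 0.573  0.2305] 0.0 0.0187
scene [[ 0.3889 -0.7723  0.5024  0.9674]
 [ 0.9213  0.3268 -0.2108 -0.1954]
 [-0.0014  0.5448  0.8386  0.9001]]
rack_mid [262 158] 0.68 [ 0.5887 -0.2316  0.1385]
peg_tip [191 371] 0.9 [0.5483 0.2779 0.0147]
holder [294 144] 0.9 [ 0.5962 -0.2813  0.0413]
top [[ 0.014   0.9805 -0.1958  0.3988]
 [-0.9992  0.0212  0.0342  0.0136]
 [ 0.0377  0.1951  0.98    0.8276]]
rack_mid [178 372] 0.68 [ 0.5721 -0.2455  0.1361]
peg_tip [192 132] 0.82 [0.5569 0.2672 0.0135]
```

View pics/scene.png

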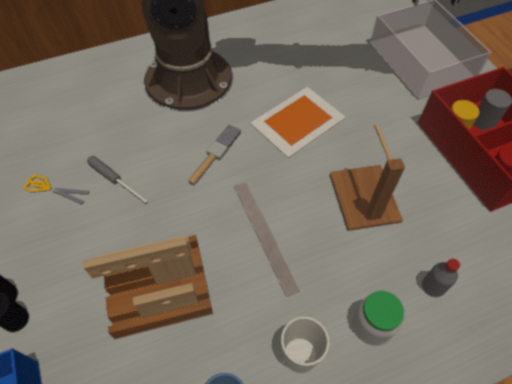

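View pics/top.png

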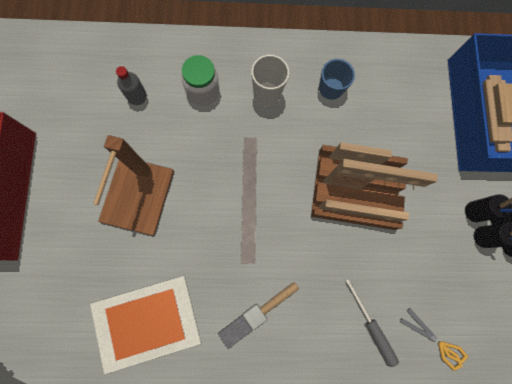

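The rack stands in the middle slot with its panel towards +y: scene (150–195, 265), and its long top edge in top runs (340,165)–(435,180). The dowel runs in top from its tip at about (97,202) to the post at (115,142). The centre of mass is at y ≈ 29 mm, so the hole at y = 29 is the one to use.

```bash
python3 - <<'E'
from h import *
np.set_printoptions(precision=4,suppress=True)
for n in("scene","top"):
    P=np.load(n+".npz")["P"]; x,y,z=P[...,0],P[...,1],P[...,2]
    # rack top
    m=(x>.4)&(x<.75)&(y>-.45)&(y<-.1)&(z>.15)&(z<.21)
    print(n,"rack pts",m.sum(), "zmax", np.percentile(z[m],[50,90,98]))
    zt=np.percentile(z[m],98)
    t=m&(z>(.176 if n=="top" else .170)); q=P[t]
    vx,vy,x0,y0=cv2.fitLine(q[:,:2].astype(np.float32),cv2.DIST_HUBER,0,.01,.01).ravel()
    s=(q[:,:2]-[x0,y0])@[vx,vy]; r=(q[:,:2]-[x0,y0])@[-vy,vx]
    print(len(q),"dir",vx,vy,"c",x0,y0,"s",np.percentile(s,[0,2,98,100]),"r",np.percentile(r,[2,98]),"zmed",np.median(q[:,2]))
    for e in(2,98): print("  end",np.array([x0,y0])+np.percentile(s,e)*np.array([vx,vy]))
    # dowel
    m=(x>.4)&(x<.75)&(y>.12)&(y<.42)&(z>.17)&(z<.23); q=P[m]
    vv,uu=np.nonzero(m)
    print("dowel/post",m.sum(),q[:,2].min(),q[:,2].max())
    post=q[q[:,2]>.2085];print(" post top",len(post),post.mean(0) if len(post) else 0, post.min(0),post.max(0))
    mp=post.mean(0)
    d=q[(q[:,0]<mp[0]-.025)&(q[:,2]<.209)&(q[:,2]>.194)]
    print(" dowel",len(d),d.min(0),d.max(0),d.mean(0))
    vx,vy,x0,y0=cv2.fitLine(d[:,:2].astype(np.float32),cv2.DIST_HUBER,0,.01,.01).ravel()
    s=(d[:,:2]-[x0,y0])@[vx,vy];print(" dir",vx,vy,"c",x0,y0,"ends",[np.array([x0,y0])+k*np.array([vx,vy]) for k in(s.min(),s.max())])
I=[]
for n,(r0,r1,c0,c1) in(("scene",(220,350,70,230)),("top",(120,240,70,190)),("top",(130,240,300,450))):
    I.append(cv2.resize(cv2.imread(f"pics/{n}.png")[r0:r1,c0:c1],(400,300),interpolation=cv2.INTER_CUBIC))
I.append(cv2.resize(cv2.imread("pics/scene.png")[110:240,320:420],(400,300)))
cv2.imwrite("pics/crop.png",np.vstack([np.hstack(I[:2]),np.hstack(I[2:])]))
E
```

```text
scene rack pts 1531 zmax [0.1819 0.1847 0.1855]
1155 dir 0.1256321 0.9920769 c 0.5767596 -0.29401433 s [-0.057  -0.0535  0.1195  0.1229] r [-0.0052  0.0113] zmed 0.18280376232518292
  end [ 0.57   -0.3471]
  end [ 0.5918 -0.1755]
dowel/post 601 0.1701188515971347 0.21748629507253192
 post top 185 [0.6086 0.2457 0.2138] [0.5925 0.2299 0.2087] [0.6222 0.2632 0.2175]
 dowel 169 [0.4975 0.2482 0.1968] [0.5835 0.2757 0.2063] [0.5416 0.2612 0.2026]
 dir 0.9737234 -0.22773376 c 0.54156715 0.2612358 ends [array([0.498 , 0.2714]), array([0.5842, 0.2513])]
top rack pts 1157 zmax [0.1827 0.1846 0.1854]
839 dir 0.13964187 0.99020207 c 0.5764866 -0.26309726 s [-0.0905 -0.0868  0.0871  0.0897] r [-0.0081  0.0069] zmed 0.18336881547370154
  end [ 0.5644 -0.349 ]
  end [ 0.5887 -0.1768]
dowel/post 699 0.17026252314160928 0.21778331641013193
 post top 239 [0.6061 0.2435 0.2141] [0.5929 0.2278 0.2087] [0.6205 0.2606 0.2178]
 dowel 266 [0.4977 0.2464 0.1968] [0.5808 0.2723 0.2061] [0.5387 0.2592 0.2026]
 dir 0.9756583 -0.2192963 c 0.5337359 0.2598331 ends [array([0.4977, 0.2679]), array([0.5814, 0.2491])]
```

View pics/crop.png

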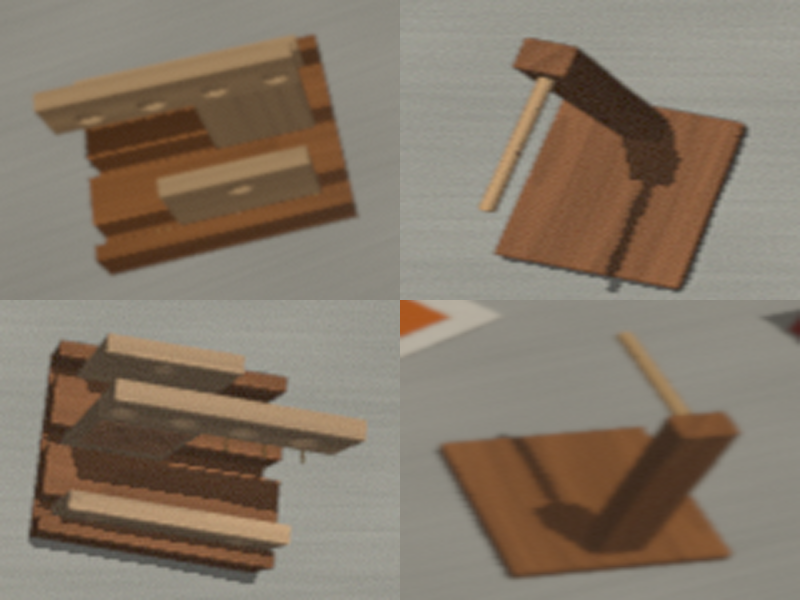

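The crop confirms it: the four-hole L rack is in the middle slot with its panel at the +y end, and the dowel tip is free. Next I move above the grip spot, between the holes at y = 29 and y = 74, at world (0.584, -0.211).

apply_moves(plan="8.5 1 -2 3 0 0 -0.1; 8.5 3 -7 4 0 0 -0.25; 8.5 5 -11.5 4 0 0 -0.4; 8.5 7 -16 4 0 0 -0.5; 8.5 9 -20.5 4 0 0 -0.6; 8.5 11 -25 4 0 0 -0.7; 8.5 13 -29.5 4 0 0 -0.8; 8.5 15 -34 4 0 0 -0.9; 8.5 17 -38.5 4 0 0 -1; 8.5 19 -43 4 0 0 -1.1; 8.5 21 -47.5 4 0 0 -1.2; 8.5 23 -52 4 0 0 -1.3", force=50)

```text
time: 1.6
tool_pos: [0.479, 0.0516, 0.2718]
ee_rot: [[0.99, 0.001, 0.141], [-0.141, 0.001, 0.99], [0.001, -1.0, 0.001]]
contact_force: [1.4, -0.2, -0.4]
gripper_width: 0.0849
```

apply_moves(plan="8.5 2 -5 0 0 0 0; 8.5 4 -10 0 0 0 0; 8.5 6 -14.5 0 0 0 0; 8.5 8 -19 0 0 0 0; 8.5 10 -23.5 0 0 0 0; 8.5 10.5 -26.2 -1 0 0 0; 8.5 10.5 -26.2 -4 0 0 0; 8.5 10.5 -26.2 -6 0 0 0; 8.5 10.5 -26.2 -6 0 0 0")

```text
time: 2.5
tool_pos: [0.5819, -0.2078, 0.2085]
ee_rot: [[0.99, -0.005, 0.138], [-0.138, 0.001, 0.99], [-0.005, -1.0, 0.001]]
contact_force: [-0.3, 0.9, 0.6]
gripper_width: 0.085
```

```bash
python3 - <<'E'
from h import *
s=env.get_state();print(s["tool_pos"],s["qpos"])
I=[]
for n,(r0,r1,c0,c1) in(("scene",(180,330,60,260)),("top",(100,250,280,480))):
    c=env.capture(n);I.append(cv2.resize(c["img"][r0:r1,c0:c1,::-1],(400,300),interpolation=cv2.INTER_CUBIC))
cv2.imwrite("pics/near.png",np.hstack(I))
E
```

```text
[ 0.58190481 -0.20784294  0.20852404] [-0.15739767  0.49013628  0.61827942  1.65230554 -0.30975091  1.10426482
  0.40904326]
```

View pics/near.png

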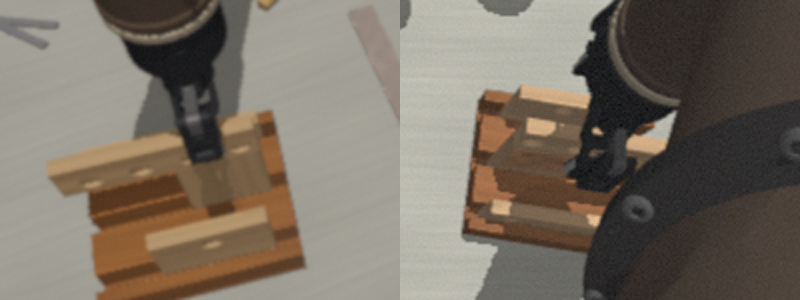

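The gripper is above the rack, between the last two panel-side holes (scene crop finger at about (205,155)). I descend and close.

apply_moves(plan="8.5 0 0 -2.5 0 0 0; 8.5 0 0 -4.9 0 0 0; 8.5 0 0 -4.9 0 0 0; 8.5 0 0 -4.9 0 0 0; 1 0 0 -4.9 0 0 0; 1 0 0 -4.9 0 0 0; 1 0 0 -4.9 0 0 0; 1 0 0 -4.9 0 0 0; 1 0 0 -4.9 0 0 0; 1 0 0 -4.9 0 0 0; 1 0 0 -4.9 0 0 0", force=50)

```text
time: 3.7
tool_pos: [0.5839, -0.2085, 0.1627]
ee_rot: [[0.99, 0.001, 0.138], [-0.138, -0.0, 0.99], [0.001, -1.0, 0.0]]
contact_force: [0.5, 1.2, 4.8]
gripper_width: 0.0144
```

apply_moves(plan="1 0 0 2 0 0 0; 1 0 0 5 0 0 0; 1 0 0 9 0 0 0; 1 0 0 12.5 0 0 0; 1 -2 3 12.5 0 0 -0.02; 1 -5 6 12.5 0 0 -0.04; 1 -8 9 12.5 0 0 -0.087; 1 -11 12 12.5 0 0 -0.087; 1 -13 15 12.5 0 0 -0.087; 1 -13 19 12.5 0 0 -0.087; 1 -13 23 12.5 0 0 -0.087; 1 -13 27 12.5 0 0 -0.087")

```text
time: 4.9
tool_pos: [0.4527, 0.0628, 0.2873]
ee_rot: [[0.975, -0.0, 0.224], [-0.224, 0.0, 0.975], [-0.0, -1.0, 0.0]]
contact_force: [0.8, -0.3, -0.7]
gripper_width: 0.0142
```

apply_moves(plan="1 0 4 0 0 0 0; 1 0 8 0 0 0 0; 1 0 12 -1 0 0 0; 1 0 16 -2 0 0 0; 1 0 20 -4 0 0 0; 1 0 23 -6 0 0 0; 1 0 24 -7.5 0 0 0; 1 0 24 -7.5 0 0 0; 1 0 24 -7.5 0 0 0; 1 0 24 -7.5 0 0 0")

```text
time: 5.9
tool_pos: [0.4544, 0.2999, 0.2134]
ee_rot: [[0.974, 0.001, 0.226], [-0.226, 0.0, 0.974], [0.001, -1.0, 0.001]]
contact_force: [-0.6, -0.4, -1.7]
gripper_width: 0.0137
```

```bash
cat > look.py <<'E'
import sys
from h import *
np.set_printoptions(precision=4,suppress=True)
tag=sys.argv[1]
s=env.get_state();print(s["tool_pos"],s["gripper_width"],s["contact_force"],s["time"])
I=[]
for n,(r0,r1,c0,c1) in(("scene",(100,250,250,450)),("top",(100,250,50,250))):
    c=env.capture(n);P=cloud(c);np.savez(f"{tag}_{n}.npz",P=P,img=c["img"],mtx=c["mtx"],T=c["T"])
    I.append(cv2.resize(c["img"][r0:r1,c0:c1,::-1],(400,300),interpolation=cv2.INTER_CUBIC))
cv2.imwrite(f"pics/{tag}.png",np.hstack(I))
E
python3 look.py pre
```

```text
[0.4544 0.2999 0.2134] 0.01366340227437355 [-0.6467 -0.4289 -1.6515] 5.9
```

View pics/pre.png

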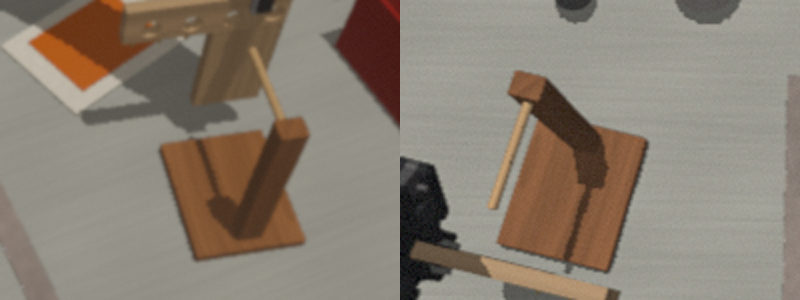

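The rack is held in front of the dowel tip with its holes visible in scene. I rectify the front face to measure the hole relative to the dowel.

```bash
python3 - <<'E'
from h import *
np.set_printoptions(precision=4,suppress=True)
D=np.load("pre_scene.npz");P=D["P"];K=D["mtx"];T=D["T"]
g=np.array([.4544,.2999,.2134]);d=np.array([.9746,-.224,0]);l=np.array([.224,.9746,0])
R=P-g;X=R@d;Y=R@l;Z=R[...,2]
m=(abs(X)<.025)&(Y>-.16)&(Y<.06)&(Z>-.18)&(Z<-.03); 
A=np.c_[Y[m],Z[m],np.ones(m.sum())]
for _ in range(3):
    co=np.linalg.lstsq(A,X[m],rcond=None)[0];e=abs(A@co-X[m]);k=e<.004;A2=A[k]
    co=np.linalg.lstsq(A2,X[m][k],rcond=None)[0]
print("front plane X=aY+bZ+c",co,k.mean(),m.sum())
# rectify front face, 3px/mm, Y -150..60, Z 40..-180
yy,zz=np.meshgrid(np.arange(-150,60,1/3)/1000,np.arange(30,-170,-1/3)/1000)
W=g+(co[0]*yy+co[1]*zz+co[2])[...,None]*d+yy[...,None]*l+zz[...,None]*np.array([0,0,1])
C=(W-T[:3,3])@T[:3,:3]
u=-K[0,0]*C[...,0]/C[...,2]+K[0,2];v=K[1,1]*C[...,1]/C[...,2]+K[1,2]
im=cv2.remap(D["img"],u.astype(np.float32),v.astype(np.float32),cv2.INTER_CUBIC)
for t in range(-140,60,20):
    cv2.line(im,(3*(t+150),0),(3*(t+150),8 if t else 30),(255,0,0),1)
for t in range(20,-170,-10):
    cv2.line(im,(0,3*(30-t)),(8 if t else 30,3*(30-t)),(255,0,0),1)
cv2.imwrite("pics/rect.png",im[:,:,::-1]);print(im.shape)
# top edge from cloud
D=np.load("pre_top.npz")
for n in("scene","top"):
    Q=np.load(f"pre_{n}.npz")["P"];R=Q-g;X=R@d;Y=R@l;Z=R[...,2]
    for a,b in((-.14,-.11),(-.11,-.08),(-.08,-.05),(.02,.035)):
        m=(abs(X)<.02)&(Y>a)&(Y<b)&(Z>.0)&(Z<.04); 
        if m.sum()>5: print(n,a,m.sum(),"top z",np.percentile(Z[m],[50,90])+g[2],"X",np.percentile(X[m],[5,50,95]))
    m=(abs(X)<.012)&(Z>.012)&(Z<.03)&(abs(Y)<.2);print("Y ends",np.percentile(Y[m],[0,1,99,100]))
E
```

```text
front plane X=aY+bZ+c [ 0.0174 -0.0059  0.007 ] 0.9352697095435685 1205
(600, 630, 3)
scene -0.14 177 top z [0.2315 0.2348] X [-0.006   0.0061  0.0084]
scene -0.11 176 top z [0.2306 0.2351] X [-0.0063  0.0062  0.0088]
scene -0.08 170 top z [0.2321 0.2351] X [-0.0061  0.0063  0.0085]
scene 0.02 27 top z [0.2211 0.2256] X [0.0062 0.0074 0.0085]
Y ends [-0.1434 -0.1429 -0.0012  0.0349]
top -0.14 175 top z [0.2342 0.2356] X [-0.0061  0.0005  0.0071]
top -0.11 172 top z [0.2343 0.2356] X [-0.0062  0.0006  0.0075]
top -0.08 174 top z [0.2343 0.2359] X [-0.0061  0.0006  0.0071]
Y ends [-0.1458 -0.1454  0.0141  0.0166]
```

View pics/rect.png

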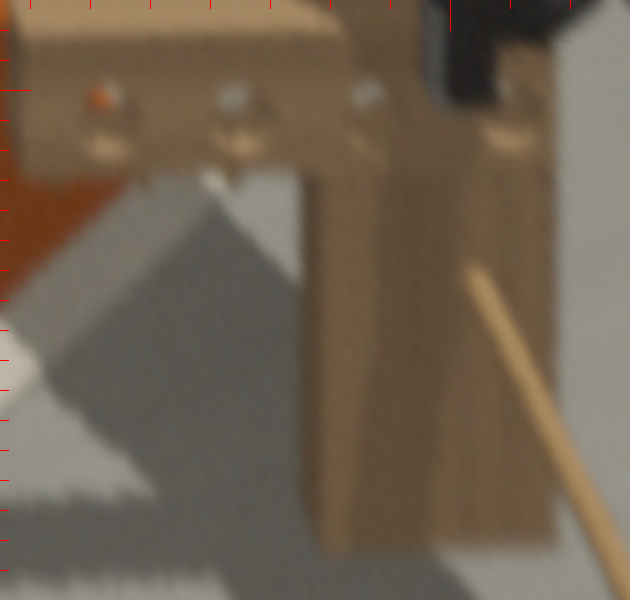

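In the rectified view the panel's right edge is at 554 px (Y = +34.7 mm), the left end is at about 17 px, and the used hole is near 370 px (Y ≈ -27 mm from the TCP). The rack is level with its top at z = 0.2347, so the hole needs +6.8 mm sideways and -4.5 mm in z.

apply_moves(plan="1 0.15 0.66 -0.45 0 0 0; 1 0.15 0.66 -0.45 0 0 0; 1 0.15 0.66 -0.45 0 0 0; 1 1.6 0.33 -0.45 0 0 0; 1 3.1 0 -0.45 0 0 0; 1 4.1 -0.25 -0.45 0 0 0; 1 4.6 -0.36 -0.45 0 0 0; 1 4.6 -0.36 -0.45 0 0 0; 1 4.6 -0.36 -0.45 0 0 0")

```text
time: 6.9
tool_pos: [0.4993, 0.2979, 0.2076]
ee_rot: [[0.975, -0.001, 0.223], [-0.223, -0.0, 0.975], [-0.0, -1.0, -0.0]]
contact_force: [-0.5, 0.6, -1.5]
gripper_width: 0.0137
```

```bash
sed -i 's/(100,250,250,450)/(100,220,300,420)/;s/(100,250,50,250)/(110,230,60,180)/;s/(400,300)/(400,400)/' look.py; python3 look.py tip
```

```text
[0.4993 0.2979 0.2076] 0.01372328504167034 [-0.4556  0.6237 -1.5485] 6.9
```

View pics/tip.png

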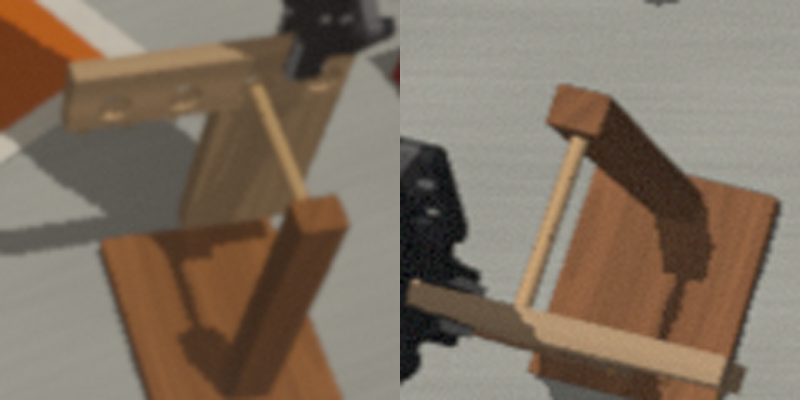

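The tip sits at the third hole: scene crop tip at (255,85), with the hole expected at (250,88). I push on slowly.

apply_moves(plan="1 0.5 -0.11 0 0 0 0; 1 1 -0.23 0 0 0 0; 1 1.5 -0.34 0 0 0 0; 1 2 -0.46 0 0 0 0; 1 2.5 -0.57 0 0 0 0; 1 2.5 -0.57 0 0 0 0; 1 2.5 -0.57 0 0 0 0")

```text
time: 7.7
tool_pos: [0.5245, 0.2921, 0.2077]
ee_rot: [[0.975, -0.0, 0.223], [-0.223, -0.0, 0.975], [-0.0, -1.0, -0.0]]
contact_force: [-0.0, -0.3, -1.3]
gripper_width: 0.0138
```

```bash
python3 look.py in1
```

```text
[0.5245 0.2921 0.2077] 0.013807646828279651 [-0.0123 -0.283  -1.3203] 7.7
```

View pics/in1.png

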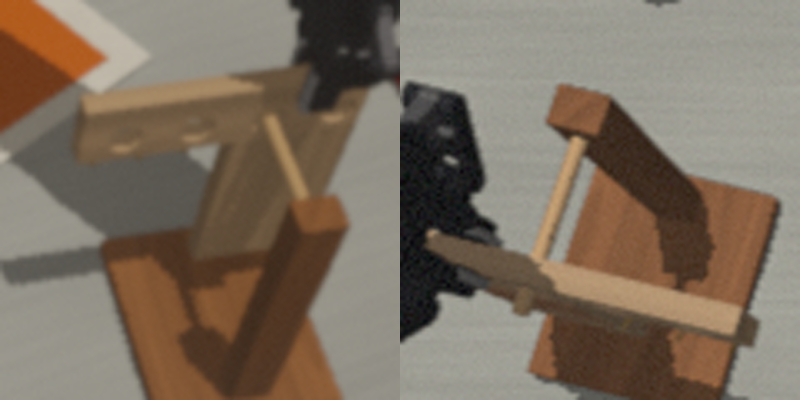

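It is threaded: the dowel's tip shows behind the rack in the top crop at (522,300), with no side force. I slide on another 2.5 cm, then lower onto the dowel.

apply_moves(plan="1 0.6 -0.14 0 0 0 0; 1 1.2 -0.28 0 0 0 0; 1 1.8 -0.41 0 0 0 0; 1 2.4 -0.55 0 0 0 0; 1 2.4 -0.55 0 0 0 0; 1 2.4 -0.55 -0.2 0 0 0; 1 2.4 -0.55 -0.4 0 0 0; 1 2.4 -0.55 -0.5 0 0 0; 1 2.4 -0.55 -0.5 0 0 0; 1 2.4 -0.55 -0.5 0 0 0")

```text
time: 8.8
tool_pos: [0.5483, 0.2868, 0.2028]
ee_rot: [[0.975, -0.0, 0.223], [-0.223, 0.0, 0.975], [-0.0, -1.0, 0.0]]
contact_force: [-0.8, 0.5, -1.7]
gripper_width: 0.0141
```

apply_moves(plan="1 0 0 -0.1 0 0 0; 1 0 0 -0.1 0 0 0; 1 0 0 -0.1 0 0 0; 1 0 0 -0.1 0 0 0")

```text
time: 9.2
tool_pos: [0.5486, 0.2868, 0.2021]
ee_rot: [[0.975, 0.0, 0.223], [-0.223, 0.0, 0.975], [0.0, -1.0, 0.0]]
contact_force: [-0.8, -0.3, 2.9]
gripper_width: 0.014
```

```bash
python3 look.py low
```

```text
[0.5486 0.2868 0.2021] 0.01399874373402109 [-0.8447 -0.2549  2.9286] 9.2
```

View pics/low.png

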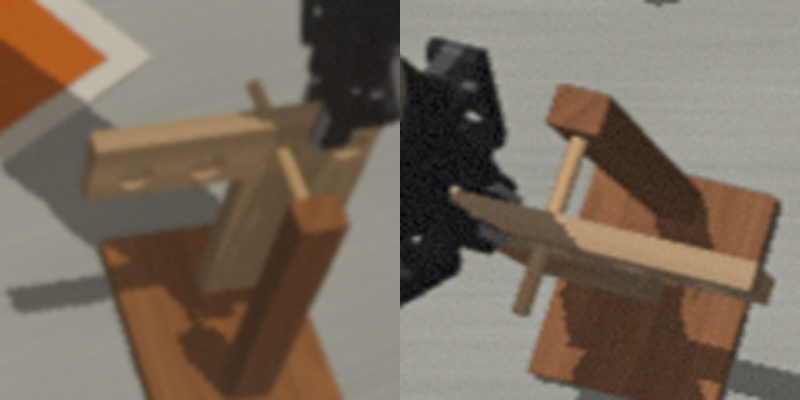

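The dowel now carries the rack (force +2.9 N), with dowel showing on both sides. I release with a small opening and rise.

apply_moves(plan="1 0 0 0.05 0 0 0; 1.8 0 0 0.05 0 0 0; 2.5 0 0 0.05 0 0 0; 4 0 0 0.05 0 0 0; 4 0 0 0.05 0 0 0; 4 0 0 0.05 0 0 0; 4 0 0 1 0 0 0; 4 0 0 3 0 0 0; 4 0 0 6 0 0 0; 4 0 0 10 0 0 0; 4 0 0 14 0 0 0; 4 0 0 14 0 0 0")

```text
time: 10.5
tool_pos: [0.5508, 0.2872, 0.3486]
ee_rot: [[0.975, 0.009, 0.224], [-0.224, 0.005, 0.975], [0.007, -1.0, 0.007]]
contact_force: [1.2, 0.2, 0.4]
gripper_width: 0.0399
```

apply_moves(plan="4 -4 4 2 0 0 0; 4 -7 8 2 0 0 0; 4 -10 12 2 0 0 0; 4 -13 16 2 0 0 0; 4 -16 20 2 0 0 0; 4 -16 20 2 0 0 0; 4 -16 20 2 0 0 0; 4 -16 20 2 0 0 0; 4 -16 20 2 0 0 0; 4 -16 20 2 0 0 0; 4 -16 20 2 0 0 0; 4 -16 20 2 0 0 0")

```text
time: 11.7
tool_pos: [0.389, 0.4862, 0.3619]
ee_rot: [[0.975, 0.0, 0.224], [-0.224, 0.0, 0.975], [0.0, -1.0, 0.0]]
contact_force: [0.9, 0.8, 0.0]
gripper_width: 0.04
```

```bash
python3 look.py end; python3 - <<'E'
from h import *
np.set_printoptions(precision=4,suppress=True)
tip=np.array([.498,.2695,.2]);d=np.array([.9746,-.224,0]);l=np.array([.224,.9746,0])
def ends():
  for n in("scene","top"):
    Q=cloud(env.capture(n))
    R=Q-tip;X=R@d;Y=R@l;Z=R[...,2]
    b=(X>.025)&(X<.075)&(Y>-.15)&(Y<.1)&(Z>.008)&(Z<.045)
    z=[np.percentile(Z[b&(Y>a)&(Y<a+.02)],90) for a in(-.11,-.08,-.05,-.02,.01,.03)]
    print(n,"top z",np.array(z),"Y",np.percentile(Y[b],[1,99]),"X",np.percentile(X[b],[2,50,98]))
ends();ends()
E
```

```text
[0.389  0.4862 0.3619] 0.039976421040955265 [0.9382 0.8121 0.0049] 11.7
scene top z [0.0248 0.0248 0.0245 0.0243 0.0241 0.0238] Y [-0.1148  0.063 ] X [0.0382 0.0507 0.0544]
top top z [0.0249 0.025  0.0245 0.0243 0.024  0.0238] Y [-0.1176  0.0602] X [0.0383 0.0451 0.0532]
scene top z [0.0244 0.0246 0.024  0.024  0.0239 0.0239] Y [-0.1147  0.0627] X [0.0378 0.0507 0.0541]
top top z [0.0249 0.0246 0.0244 0.024  0.0241 0.0242] Y [-0.1175  0.0599] X [0.0383 0.045  0.0531]
```

View pics/end.png

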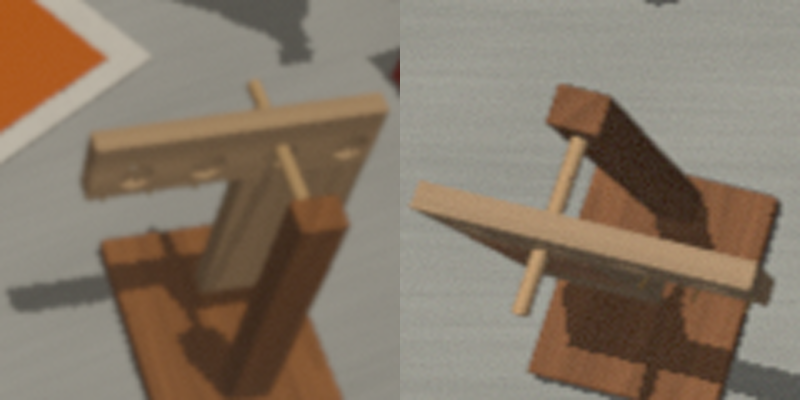

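The rack hangs level and still on the third hole, clear of the arm. I hand it in.

```bash
python3 -c "
from rig import env
print(env.finish_job())"
```

```text
the job is handed in; nothing more can be done
None
```

I took the L-shaped rack out of the middle slot and hung it on the dowel by the hole at y = 29 mm, right above its centre of mass. I let go, backed the arm well clear and handed the job in; no verdict was reported.

Last checks, taken after release:

| Check | Measured | Limit |
|---|---|---|
| Tilt of the top edge along its length | under 1° | 12° |
| Position along the dowel from the free end | about 46 mm | 0 to 100 mm |
| Centre sideways of the dowel | about -27 mm | ±50 mm |
| Centre below the dowel axis | about 64 mm | 45 to 80 mm |
| Time before hand-in | about 12 s | 48 s |

- **Stillness:** successive camera readings of the rack agreed to within about 0.5 mm. I did not measure its speed directly.
- **Forces:** the readings I saw stayed under 5 N.
- **Disagreement:** the two cameras differed by 2–3 mm sideways, close to their stated calibration. No check failed.

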